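# Open the clean-out cover of a chip trap

### The job

Open the chip trap of the dust extraction: loosen both winged thumbscrews anticlockwise as far as they go, then lift the cover plate off by its handle without wrenching it, and lay it gently, handle up, in the middle of the cork mat with its long side along the mat's long side. Leave the other things on the bench where they are.

Things in the scene. Friction and masses are not known exactly. Their poses are not given: they have to be found in the camera images.
- trap: chip trap: a fixed open-topped galvanised box 150 mm (its x) by 260 mm (its y), 100 mm high, walls 6 mm, on a base flange 170 x 280 x 4 mm, with a round duct spigot (88 mm across, 58 mm long) on its +x wall. Origin: centre of its underside, on the bench. Trap and mat lie on opposite sides of the bench and swap sides.
- cover_plate (a point): centre of the cover plate, half-way through its thickness, z up. The plate is 150 mm (its x) x 260 mm (its y) x 5 mm and lies on the trap's rim, axes along the trap's at the start. Two skirts (4 mm thick, 223 mm along y, at x = +-64.5 mm) reach 20 mm below its underside, inside the trap's walls with 2.5 mm play; laid down, the cover stands on them, this point 22.5 mm up.
- cover_handle (a point): grip point of the cover's bar handle, over the cover's centre, 30 mm above the plate's upper side, 55 mm above the skirts' lower edge. The bar is 12 mm thick (along cover x), 60 mm long (along cover y) and 12 mm high, its underside 26 mm above the plate, on two posts. Lift straight up by more than 20 mm to bring the skirts and screw ends clear of the rim.
- screw_a_axis (a point): point on the upright axis of thumbscrew A, 92 mm from the cover's centre along cover +y, 18 mm above the plate: the middle height of its wing. The wing is a straight two-armed steel bar 60 mm long, 8.5 mm thick, 20 mm high (8 to 28 mm above the plate) on a 22 mm round collar. This point does not turn with the wing; the wing's direction differs every time and must be seen or felt.
- screw_b_axis (a point): the same for thumbscrew B, along cover -y. Each screw turns anticlockwise (from above) by 2.0 to 2.8 rad, different every time, to a hard stop. Only there (within about 0.15 rad) does the lug under the plate meet its slot in the trap and free that end of the cover. Friction 0.08 N m (3 N at 27 mm from the axis); a screw stays in the cover, and turned as it was left.
- mat_top (a point): centre of the upper side of the fixed cork mat, 220 mm (its x) x 300 mm (its y), 6 mm thick, flat on the bench.
- cover: the loose cover with its two screws and handle, 0.4 to 0.6 kg; origin at the centre of the plate's underside. Nothing under it reaches lower than the skirts.
- mat: the same cork mat, origin at the centre of its underside
- glue: white glue bottle, 42 mm across, 115 mm tall, standing between the trap and the mat; a bystander, to be left alone. Origin on its underside.
- hammer: hammer lying beyond the work; a bystander, to be left alone. Origin on its underside.
- driver: screwdriver lying close to the robot; a bystander, to be left alone. Origin on its underside.
- brush: bench brush lying at the back; a bystander, to be left alone. Origin on its underside.
- offcut: light wood offcut, 50 x 160 x 30 mm; a bystander, to be left alone. Origin on its underside.
- wedge: brown wood block, 45 x 110 x 22 mm; a bystander, to be left alone. Origin on its underside.
- cup: open steel cup, 76 mm across, 90 mm tall; a bystander, to be left alone. Origin on its underside.

How it is judged:
By the outcome, as a careful person would: the job done as asked, in the order asked, and still so for the second after the job is handed in, with the robot touching nothing.
It also fails if it takes over 64 s, if anything falls off the work surface, if the arm or the gripper's body presses on something with over 40 N, if the wrist force passes 120 N, or if a joint passes its speed limit or range.

### The arm

A 7-joint arm with a two-finger parallel gripper is mounted at the origin on the work surface. World frame = base frame: x ahead of the robot, y to its left, z up, the work surface at z = 0. Lengths are in m, angles in rad, forces in N, time in s.
With the tool pointing down it reaches from about 0.4 to 0.85 m from the base axis. Payload 4.5 kg.
Tool frame: the origin (TCP) lies on the centre line of the jaws, within the pads' length; the fingertips stand 14 mm ahead of it and the grasp point (between the pads) lies 5 mm behind it (nose_length is the distance from the TCP to the fingertips, in m); x points along the fingers, y is the direction in which the jaws open and shut, and the axes are right-handed (so a half turn about x gives the same grasp; the last joint's range is limited). The gripper opens to 88 mm and grips with 3 to 60 N. Pads are 18 mm wide; open, the fingers measure 123 mm over their backs; the gripper's body (75 mm by 187 mm) begins 45 mm behind the grasp point.
Start: joints at [-1.088, 0.689, -0.195, 1.565, 0.157, 0.902, -0.215], TCP at [0.271, 0.563, 0.253] pointing down, gripper open.
Joint ranges: [-3.01, 3.01], [-0.46, 2.08], [-1.47, 1.51], [0.13, 2.56], [-1, 4.14], [0.04, 2.09], [-2.66, 2.66]. Speed limits (rad/s): [2.57, 2.57, 3.14, 3.14, 3.14, 3.14, 3.14].

### API

Orientations are given as a unit quaternion [x, y, z, w].
In Python, from plant import get_state, snapshot, camera_params, finish_job, boxes_of, silhouettes, spot_point, nose_length gives the robot as it stands.
- The arm moves only by the tool apply_moves, never from a script. Its arguments are lists of equal length, an entry for each row: "delta_pos": the shift along the tool's x, y, z in cm, a list of three; "yaw": the turn about the tool's x in rad; "gripper": the opening in per cent of the stroke, from 0 (shut) to 100 (fully open). A call has 1 to 10 rows; each row is the pose to reach, as a shift and turn from the pose measured when the call began, along the tool's axes at that moment; what a row does not reach only later rows make up. A row lasts 1/12 s, in which the tool goes at most 41.7 mm and 7.16 degrees, less where a joint would pass 70% of its speed; a pose out of reach is approached as far as the arm can. A call with a gripper value outside its range is refused whole. The fingers move at their own pace and stop on an object; "force" is the grip in N (left out, the last holds). Time passes only in rows, so rows that repeat a pose let the fingers close. It gives the time, the measured TCP pose, the force and the opening at its end, in the units of the state.
- get_state(): the state, without advancing time (a new reading comes with each control period).
- snapshot(name): name is "scene" or "top"; returns the picture (480x640x3 uint8, red, green, blue); there is no depth.
- camera_params(name): a dict with "fovy" (degrees; the focal length in pixels is half the picture's height over the tangent of half this angle, whatever the lens; pixels are square), "cx", "cy" (the principal point, pixels), "dist" ([k1, k2, p1, p2, k3] as OpenCV has them; the pictures are not rectified), "position" and "orientation" of the camera in the world. Camera axes: x right, y down, z forward; pixel columns grow to the right and rows downward; lengths in m; the calibration is good to about 2 mm. A picture is of the moment at which its call begins. camera_params takes no time and is no camera call.
- finish_job(): hands the job in, once; it reports no verdict.
Trained networks look in the newest picture that a camera, given by its name, has taken for a name from the list of things; names that differ only in an ending like _2 or _b are one class to them, and where a whole thing is asked for, a point or a joint stands for the part that bears it (a point fixed in the world has none). Each returns a list of dicts, best first, with "score" (0 to 1); they miss things now and then, are a little off and sometimes report something else, mostly with a low value. They report only what shows in the picture. A call takes as long as a camera call.
- boxes_of(thing, camera): "bbox" ([left, top, width, height] in pixels, round what is visible of it).
- silhouettes(thing, camera): "mask" (480x640 bool, what is visible of it) and "bbox" ([left, top, width, height] in pixels, round what is visible of it).
- spot_point(thing, camera): "pixel" ([column, row] in pixels: a listed point, or the origin of a listed thing).
The state is a dict: "clock": time; "q": joint angles; "qd": joint speeds; "joint_torque": joint torques, N m; "tool_pos": TCP position; "eef_rot": TCP orientation; "contact_force": force on the tool from outside, world axes, zero at the start; "moment": the same for the moment, N m; "opening": opening from 0.0 (shut) to 1.0 (fully open).
Only numpy, scipy, OpenCV 4.12 (cv2) and the standard library are available. Lean on these libraries where they do the work, as an engineer would, in place of code of your own. Each camera call takes 0.05 s, during which the arm holds its last target.

## Working session

There is one attempt and no reset: what is moved stays moved. The work goes in short steps, Python scripts to look and compute and a tool call to move; the robot and the scene stay as the last step left them, time stands still between calls to the robot, and variables do not carry over. Pictures are saved under pics/ and viewed, and the job is handed in when it is done.

Besides the shell and the picture viewer there is one more tool, called after "Emit:" as a command line: name --pt "numbers of a row" for each row, then --argument value for the rest. apply_moves: Moves the arm, as the interface text tells. Its arguments: {"type":"object","properties":{"delta_pos":{"type":"array"},"yaw":{"type":"array"},"gripper":{"type":"array"},"force":{"type":"number"}},"required":["delta_pos","yaw","gripper"]}

```bash
mkdir -p pics; ls
cat > h.py <<'E'
import numpy as np,cv2
from plant import *
from scipy.spatial.transform import Rotation as R
def cam(n):
    p=camera_params(n);f=240/np.tan(np.radians(p['fovy'])/2)
    K=np.array([[f,0,p['cx']],[0,f,p['cy']],[0,0,1]]);return K,np.array(p['dist'],float),np.array(p['position']),R.from_quat(p['orientation']).as_matrix()
def proj(n,P):
    K,d,t,Rm=cam(n);P=np.atleast_2d(P).astype(float);Pc=(P-t)@Rm
    return cv2.projectPoints(Pc,np.zeros(3),np.zeros(3),K,d)[0][:,0]
def ray(n,px):
    K,d,t,Rm=cam(n);u=cv2.undistortPoints(np.array(px,float).reshape(-1,1,2),K,d)[:,0]
    return t,np.c_[u,np.ones(len(u))]@Rm.T
def atz(n,px,z):
    t,r=ray(n,px);return t+r*((z-t[2])/r[:,2])[:,None]
def tri(p1,p2):
    t1,r1=ray('scene',[p1]);t2,r2=ray('top',[p2]);a,b=r1[0],r2[0]
    s=np.linalg.lstsq(np.c_[a,-b],t2-t1,rcond=None)[0]
    A,B=t1+s[0]*a,t2+s[1]*b;return (A+B)/2,np.linalg.norm(A-B)
def save(n,name):
    im=snapshot(n);cv2.imwrite('pics/'+name,im[:,:,::-1]);return im
E
python3 - <<'E'
from h import *
np.set_printoptions(precision=4,suppress=True)
s=get_state();print(s)
print(nose_length() if callable(nose_length) else nose_length)
for n in('scene','top'):
    print(camera_params(n));save(n,n+'0.png')
for th in['cover_plate','cover_handle','screw_a_axis','screw_b_axis','mat_top','trap','glue']:
    for n in('scene','top'):
        print(th,n,[(np.round(d['pixel'],1),round(d['score'],2)) for d in spot_point(th,n)[:3]])
print(get_state()['clock'])
E
```

```text
pics
{'clock': 0.0, 'q': array([-1.0882,  0.69  , -0.1945,  1.5663,  0.1573,  0.9025, -0.2151]), 'qd': array([ 0.0014, -0.0021,  0.0002,  0.0013,  0.0017, -0.0007,  0.0006]), 'joint_torque': array([  0.0003, -52.7557,  -1.2665, -15.3433,  -0.0526,   0.0066,
         0.0002]), 'tool_pos': array([0.271 , 0.5625, 0.2519]), 'eef_rot': array([ 0.1567,  0.6895, -0.158 ,  0.6893]), 'contact_force': array([-0.6046, -0.1955, -0.3917]), 'moment': array([-0.0201,  0.0224, -0.0471]), 'opening': 1.0004217058131415}
0.014
{'fovy': 47.398861716054974, 'cx': 309.7724845182907, 'cy': 234.5228706601927, 'dist': array([-0.0777,  0.    ,  0.    ,  0.    ,  0.    ]), 'position': array([ 1.2295, -0.8727,  1.1109]), 'orientation': array([ 0.8679,  0.306 , -0.1239, -0.3712])}
{'fovy': 55.0262777412767, 'cx': 319.16506095940076, 'cy': 242.51334317633206, 'dist': array([-0.0918,  0.    ,  0.    ,  0.    ,  0.    ]), 'position': array([ 0.4587, -0.0807,  1.1474]), 'orientation': array([-0.6974,  0.7143, -0.0296,  0.0505])}
cover_plate scene [(array([221.1, 258. ]), 0.97)]
cover_plate top [(array([408.7, 290.4]), 0.79), (array([271.9, 172.2]), 0.35)]
cover_handle scene [(array([221.1, 247.7]), 0.74), (array([222.2, 286.4]), 0.25)]
cover_handle top [(array([408.1, 290.2]), 0.95)]
screw_a_axis scene [(array([243.2, 232.3]), 0.96), (array([219.8, 246.9]), 0.26), (array([195.7, 274. ]), 0.2)]
screw_a_axis top [(array([364.9, 292.8]), 0.59)]
screw_b_axis scene [(array([196.1, 273.2]), 0.76)]
screw_b_axis top [(array([451.4, 284.4]), 0.67)]
mat_top scene [(array([342.7, 196.9]), 0.63), (array([338.8, 198.7]), 0.53), (array([207.9, 366.9]), 0.35)]
mat_top top [(array([206. , 283.1]), 0.93), (array([271.4, 171.3]), 0.61)]
trap scene [(array([225. , 255.5]), 0.4)]
trap top []
glue scene [(array([304.4, 242. ]), 0.98), (array([335.7, 322.5]), 0.4)]
glue top [(array([296.7, 266.2]), 0.77), (array([483.1, 225.1]), 0.54)]
0.8
```

View images.

View pics/top0.png

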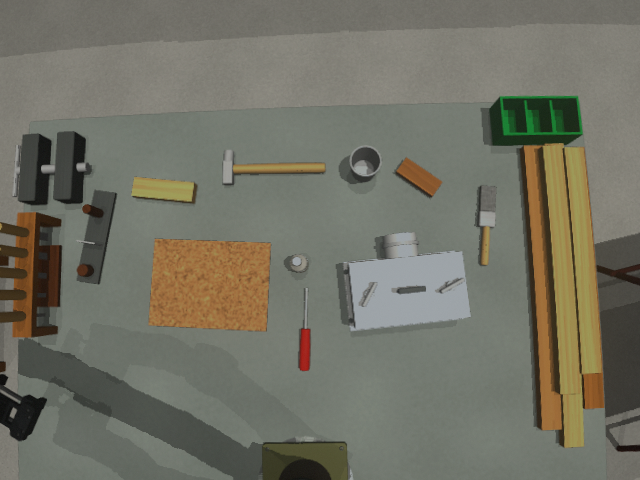

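View pics/scene0.png

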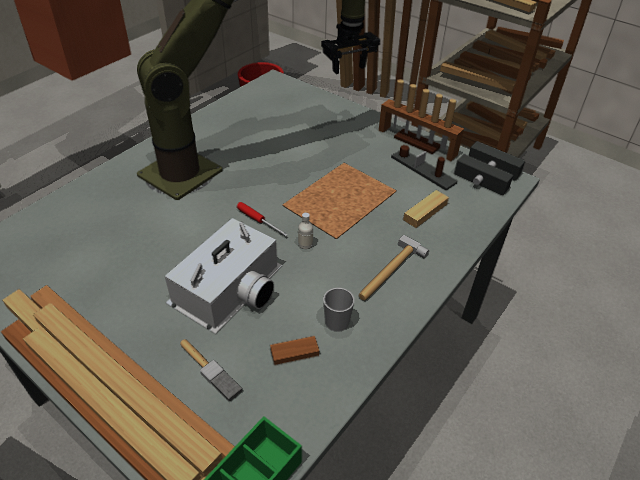

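Run:
```python
from h import *
np.set_printoptions(precision=4,suppress=True)
for nm,a,b in [('plate',(221.1,258),(408.7,290.4)),('handle',(221.1,247.7),(408.1,290.2)),('A',(243.2,232.3),(364.9,292.8)),('B',(196.1,273.2),(451.4,284.4)),('mat',(340.7,197.8),(206,283.1)),('glue',(304.4,242),(296.7,266.2))]:
    print(nm,tri(a,b))
im=cv2.imread('pics/top0.png')[225:355,325:495]
cv2.imwrite('pics/tz.png',cv2.resize(im,None,fx=4.5,fy=4.5,interpolation=cv2.INTER_CUBIC))
im=cv2.imread('pics/scene0.png')[195:325,140:300]
cv2.imwrite('pics/sz.png',cv2.resize(im,None,fx=4.5,fy=4.5,interpolation=cv2.INTER_CUBIC))
s=get_state();print(R.from_quat(s['eef_rot']).as_matrix())
```

```text
plate (array([ 0.4631, -0.2525,  0.0976]), np.float64(0.0033257109985474335))
handle (array([ 0.4628, -0.2464,  0.1302]), np.float64(0.004929645132604188))
A (array([ 0.4568, -0.1555,  0.1133]), np.float64(0.01284380210023355))
B (array([ 0.4734, -0.3435,  0.125 ]), np.float64(0.003933030499529619))
mat (array([ 0.4918,  0.2375, -0.0043]), np.float64(0.007313281863751868))
glue (array([ 0.5295,  0.0072, -0.0016]), np.float64(0.006233582586942774))
[[ 0.0001  0.4338  0.901 ]
 [ 0.0001  0.901  -0.4338]
 [-1.      0.0001  0.    ]]
```

View pics/tz.png

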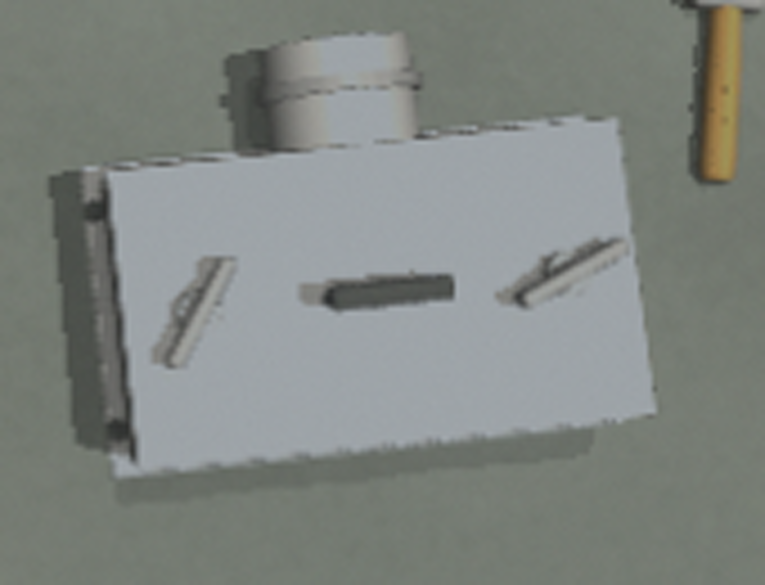

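View pics/sz.png

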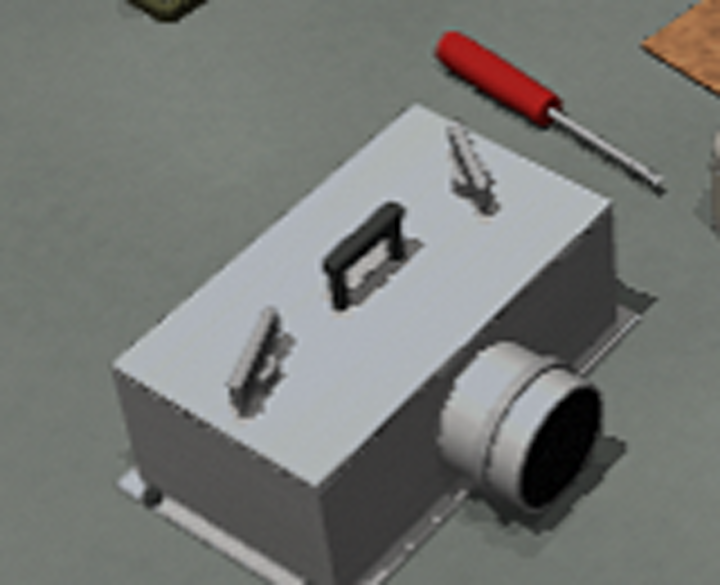

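```bash
cat > fit.py <<'E'
from h import *
from scipy.optimize import least_squares
np.set_printoptions(precision=4,suppress=True)
tz=lambda L:np.array(L)/4.5+(325,225)-.4; sz=lambda L:np.array(L)/4.5+(140,195)-.4
# order: (+x,+y),(+x,-y),(-x,-y),(-x,+y)
T=tz([(108,170),(617,118),(655,412),(133,462)]); S=sz([(610,203),(318,487),(115,368),(418,104)])
L=np.array([(.075,.13,.105),(.075,-.13,.105),(-.075,-.13,.105),(-.075,.13,.105)])
def W(p,L=L):
    c,s=np.cos(p[2]),np.sin(p[2]);return np.c_[p[0]+c*L[:,0]-s*L[:,1],p[1]+s*L[:,0]+c*L[:,1],L[:,2]]
for m in('both','top','scene'):
    def f(p):
        r=[]
        if m!='scene': r.append(proj('top',W(p))-T)
        if m!='top': r.append(proj('scene',W(p))-S)
        return np.concatenate(r).ravel()
    q=least_squares(f,[.463,-.25,.1]);print(m,q.x,f(q.x).round(1))
    if m=='both':p=q.x
for n,l in(('A',(0,.092,.123)),('B',(0,-.092,.123)),('H',(0,0,.135))):print(n,W(p,np.array([l])))
for n,L2 in(('A',[(225,262),(168,362)]),('B',[(620,243),(527,298)]),('H',[(452,285),(335,297)])):
    P=atz('top',tz(L2),.133 if n!='H' else .137);d=P[0]-P[1];print(n,P.mean(0),np.hypot(*d[:2]),np.arctan2(d[1],d[0]))
for n,L2 in(('A',[(453,128),(490,208)]),('B',[(272,312),(238,385)]),('H',[(395,208),(332,268)])):
    P=atz('scene',sz(L2),.133 if n!='H' else .141);d=P[0]-P[1];print('sc',n,P.mean(0),np.hypot(*d[:2]),np.arctan2(d[1],d[0]))
E
python3 fit.py
```

```text
both [ 0.467  -0.2522  0.0745] [ 0.  -0.6  0.7 -0.5  0.6  0.4  1.4  1.2  1.7 -0.5  0.4 -0.2 -0.1 -1.2
  0.5 -0.5]
top [ 0.4674 -0.2507  0.0705] [-0.5 -1.   0.2 -0.4 -0.2  0.5  0.5  0.8]
scene [ 0.4671 -0.2545  0.0816] [ 1.  -0.3  0.2  0.4 -0.7 -0.3 -0.4 -0.1]
A [[ 0.4602 -0.1604  0.123 ]]
B [[ 0.4739 -0.3439  0.123 ]]
H [[ 0.467  -0.2522  0.135 ]]
A [ 0.4587 -0.1569  0.133 ] 0.055941152182617505 -0.5496180210446603
B [ 0.4739 -0.3414  0.133 ] 0.05341523940724015 -1.0743403641546805
H [ 0.4663 -0.2523  0.137 ] 0.05715236782992274 -1.4956684487953582
sc A [ 0.4683 -0.1707  0.133 ] 0.07164380720089869 2.630624890565816
sc B [ 0.4753 -0.3458  0.133 ] 0.053780464482209585 2.0477070583645296
sc H [ 0.4674 -0.2552  0.141 ] 0.05563031585642283 1.6850067911516304
```

```bash
cat > d.py <<'E'
from h import *
import sys
np.set_printoptions(precision=4,suppress=True)
def dl(x,y,z,phi=None):
    s=get_state();M=R.from_quat(s['eef_rot']).as_matrix();d=np.array([x,y,z])-s['tool_pos']
    p=np.arctan2(M[1,1],M[0,1])
    print('delta',(M.T@d*100).round(2),'yaw',None if phi is None else round(-((phi-p+np.pi)%(2*np.pi)-np.pi),3),'n',np.linalg.norm(d)*1000/41.7,'phi',p.round(3),'tilt',M[:,0].round(4))
    print('pos',s['tool_pos'],'q',s['q'],'F',s['contact_force'],'M',s['moment'],'o',round(s['opening'],3),'t',s['clock'])
if __name__=='__main__':dl(*map(float,sys.argv[1:]))
E
python3 d.py .5 .2 .25; python3 d.py .46 -.16 .25
```

```text
delta [  0.28 -22.79  36.37] yaw None n 10.29291067767177 phi 1.122 tilt [ 0.0001  0.0001 -1.    ]
pos [0.2712 0.5631 0.2528] q [-1.0882  0.689  -0.1946  1.5653  0.1573  0.9025 -0.2151] F [-0.2437 -0.3458  0.2649] M [0.0069 0.022  0.0002] o 1.001 t 0.8
delta [  0.27 -56.96  48.38] yaw None n 17.922609665239438 phi 1.122 tilt [ 0.0001  0.0001 -1.    ]
pos [0.2712 0.5631 0.2528] q [-1.0882  0.689  -0.1946  1.5653  0.1573  0.9025 -0.2151] F [-0.2437 -0.3458  0.2649] M [0.0069 0.022  0.0002] o 1.001 t 0.8
```

Emit:
apply_moves --pt "0 -22.8 36.4" --pt "0 -22.8 36.4" --pt "0 -22.8 36.4" --pt "0 -22.8 36.4" --pt "0 -22.8 36.4" --pt "0 -22.8 36.4" --pt "0 -22.8 36.4" --pt "0 -22.8 36.4" --pt "0 -22.8 36.4" --pt "0 -22.8 36.4" --yaw '[0,0,0,0,0,0,0,0,0,0]' --gripper '[45,45,45,45,45,45,45,45,45,45]' --force 15

```text
clock: 1.63
tool_pos: [0.4943, 0.2088, 0.253]
eef_rot: [0.157, 0.689, -0.157, 0.69]
contact_force: [0.1, 1.1, 0.2]
opening: 0.45
```

```bash
python3 d.py .46 -.16 .2 1.02
```

```text
delta [  5.29 -34.72  12.91] yaw 0.102 n 8.973748808142616 phi 1.122 tilt [ 0.0006  0.0003 -1.    ]
pos [0.4943 0.2088 0.253 ] q [-0.3322  0.5765 -0.2468  1.8315  0.1953  0.7565  0.4389] F [0.1478 1.0768 0.1651] M [ 0.0081 -0.0709  0.025 ] o 0.45 t 1.6333
```

Emit:
apply_moves --pt "0 -34.7 12.9" --pt "0 -34.7 12.9" --pt "0 -34.7 12.9" --pt "0 -34.7 12.9" --pt "0 -34.7 12.9" --pt "0 -34.7 12.9" --pt "0 -34.7 12.9" --pt "0 -34.7 12.9" --pt "0 -34.7 12.9" --pt "0 -34.7 12.9" --yaw '[0.12,0.24,0.36,0.48,0.6,0.72,0.84,0.96,1.08,1.2]' --gripper '[45,45,45,45,45,45,45,45,45,45]'

```text
clock: 2.47
tool_pos: [0.4582, -0.1697, 0.2534]
eef_rot: [-0.523, -0.473, 0.525, -0.477]
contact_force: [0.8, 0.1, -0.5]
opening: 0.448
```

Emit:
apply_moves --pt "0 0 0" --pt "0 0 0" --pt "0 0 0" --pt "0 0 0" --pt "0 0 0" --pt "0 0 0" --pt "0 0 0" --pt "0 0 0" --pt "0 0 0" --pt "0 0 0" --yaw '[0.12,0.24,0.36,0.48,0.6,0.72,0.84,0.96,1.08,1.2]' --gripper '[45,45,45,45,45,45,45,45,45,45]'

```text
clock: 3.3
tool_pos: [0.4584, -0.1695, 0.2536]
eef_rot: [0.701, 0.092, -0.7, 0.096]
contact_force: [-0.4, 0.3, -0.6]
opening: 0.446
```

```bash
python3 d.py .46 -.16 .18 -2.12
```

```text
delta [ 7.35 -0.92 -0.4 ] yaw 0.817 n 1.7792552487606383 phi -1.303 tilt [ 0.0019 -0.0056 -1.    ]
pos [ 0.4584 -0.1695  0.2536] q [-0.0238  0.549   0.4435  1.9888 -0.3585  0.676  -0.6583] F [-0.3535  0.31   -0.5578] M [ 0.0093  0.1448 -0.0328] o 0.446 t 3.3
```

Emit:
apply_moves --pt "1 -0.9 -0.4" --pt "2 -0.9 -0.4" --pt "4 -0.9 -0.4" --pt "6 -0.9 -0.4" --pt "7.3 -0.9 -0.4" --pt "7.3 -0.9 -0.4" --pt "7.3 -0.9 -0.4" --pt "7.3 -0.9 -0.4" --yaw '[0.12,0.24,0.36,0.48,0.6,0.72,0.82,0.82]' --gripper '[45,45,45,45,45,45,45,45]'

```text
clock: 3.97
tool_pos: [0.4602, -0.16, 0.1802]
eef_rot: [0.681, -0.195, -0.679, -0.192]
contact_force: [-1.0, -1.6, -0.3]
opening: 0.449
```

```bash
python3 d.py .46 -.16 .129 -2.12
python3 - <<'E'
from h import *
for n,(a,b) in {'top':(300,200),'scene':(140,150)}.items():
    im=save(n,n+'1.png')[b:b+160,a:a+200,::-1]
    cv2.imwrite(f'pics/{n}1z.png',cv2.resize(im,None,fx=3.7,fy=3.7,interpolation=cv2.INTER_CUBIC))
E
```

```text
delta [ 5.12 -0.01  0.04] yaw -0.005 n 1.2269615006606123 phi -2.125 tilt [ 0.0014 -0.0058 -1.    ]
pos [ 0.4602 -0.16    0.1802] q [-0.1003  0.7081  0.5641  2.0718 -0.7088  0.5551 -1.1488] F [-1.0349 -1.5915 -0.3245] M [0.0907 0.1282 0.0021] o 0.449 t 3.9667
```

View pics/top1z.png

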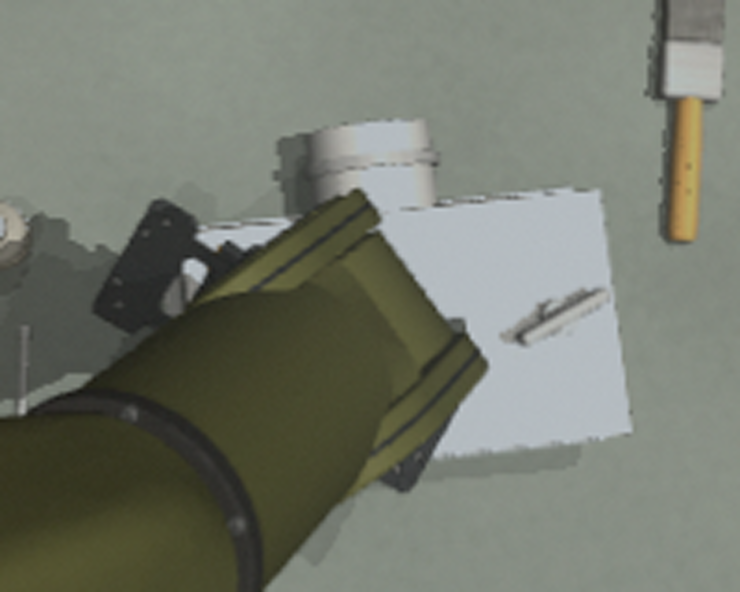

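View pics/scene1z.png

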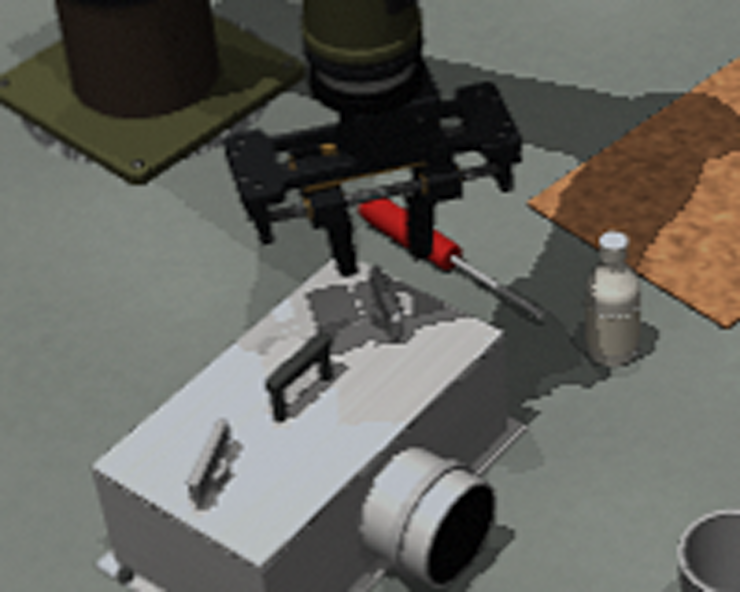

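The pictures show the jaws open around wing A (scene crop: fingers at about (345,270) and (425,250), wing at (385,300)). I'll descend and close.

Emit:
apply_moves --pt "1.5 0 0" --pt "3 0 0" --pt "4 0 0" --pt "4.6 0 0" --pt "5.0 0 0" --pt "5.1 0 0" --pt "5.1 0 0" --yaw '[0,0,0,0,0,0,0]' --gripper '[45,45,45,45,45,45,45]'

```text
clock: 4.65
tool_pos: [0.4606, -0.1605, 0.1298]
eef_rot: [0.682, -0.193, -0.679, -0.19]
contact_force: [-0.1, -0.2, -0.3]
opening: 0.448
```

Emit:
apply_moves --pt "0 0 0" --pt "0 0 0" --pt "0 0 0" --pt "0 0 0" --pt "0 0 0" --yaw '[0,0,0,0,0]' --gripper '[30,20,10,0,0]' --force 12

```text
clock: 5.07
tool_pos: [0.4608, -0.1606, 0.1301]
eef_rot: [0.682, -0.193, -0.679, -0.19]
contact_force: [-0.3, 0.9, 2.6]
opening: 0.222
```

```bash
python3 d.py .46 -.16 .129 -2.12
```

```text
delta [ 0.11 -0.01  0.1 ] yaw 0.001 n 0.03570303816138966 phi -2.119 tilt [ 0.0034 -0.0061 -1.    ]
pos [ 0.4608 -0.1606  0.1301] q [-0.0242  0.7798  0.4398  2.1031 -0.8014  0.4228 -1.0666] F [-0.251   0.8739  2.6358] M [ 0.0247  0.16   -0.0044] o 0.222 t 5.0667
```

Emit:
apply_moves --pt "0 0 0" --pt "0 0 0" --pt "0 0 0" --pt "0 0 0" --yaw '[0,0,0,0]' --gripper '[0,0,0,0]'

```text
clock: 5.4
tool_pos: [0.4608, -0.1605, 0.1301]
eef_rot: [0.682, -0.193, -0.679, -0.19]
contact_force: [-0.9, 1.4, 1.3]
opening: 0.223
```

```bash
python3 d.py .46 -.16 .129 -2.12
```

```text
delta [ 0.11 -0.    0.1 ] yaw 0.001 n 0.03580794949429991 phi -2.119 tilt [ 0.0034 -0.006  -1.    ]
pos [ 0.4608 -0.1605  0.1301] q [-0.0242  0.7797  0.4397  2.1031 -0.8012  0.4229 -1.0667] F [-0.8615  1.3742  1.2628] M [0.0286 0.1598 0.0096] o 0.223 t 5.4
```

Emit:
apply_moves --pt "-0.3 0 0" --pt "-0.5 0 0" --pt "-0.5 0 0" --pt "-0.5 0 0" --pt "-0.5 0 0" --yaw '[0,0,0,0,0]' --gripper '[25,25,10,0,0]'

```text
clock: 5.82
tool_pos: [0.4609, -0.1606, 0.1352]
eef_rot: [0.683, -0.193, -0.679, -0.19]
contact_force: [-0.2, -0.1, 1.3]
opening: 0.097
```

```bash
python3 d.py .46 -.16 .129 -2.12;python3 - <<'E'
from h import *
for n,(a,b) in {'top':(300,200),'scene':(190,165)}.items():
    im=save(n,n+'2.png')[b:b+100,a:a+120,::-1]
    cv2.imwrite(f'pics/{n}2z.png',cv2.resize(im,None,fx=6,fy=6,interpolation=cv2.INTER_CUBIC))
E
```

```text
delta [ 0.62 -0.01  0.11] yaw 0.001 n 0.15088698971201525 phi -2.119 tilt [ 0.0035 -0.0062 -1.    ]
pos [ 0.4609 -0.1606  0.1352] q [-0.0321  0.7722  0.453   2.1006 -0.7921  0.4361 -1.0741] F [-0.232  -0.0956  1.3257] M [0.0244 0.1922 0.0564] o 0.097 t 5.8167
```

View pics/scene2z.png

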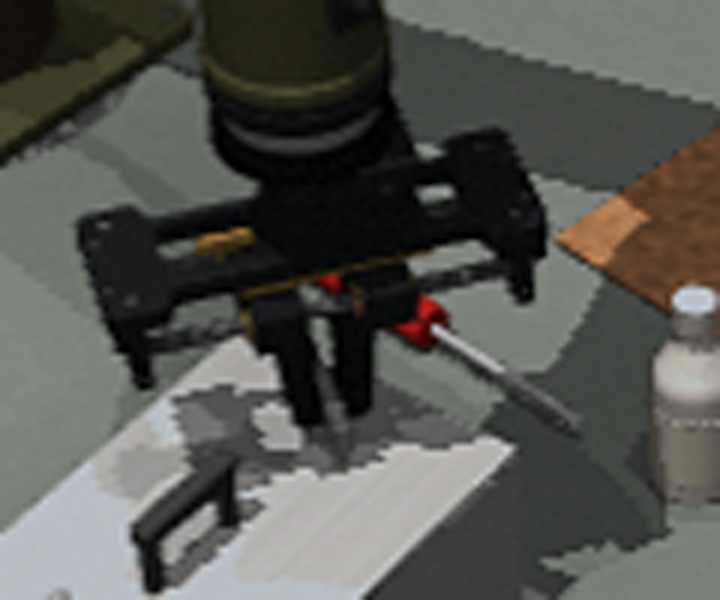

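Grip at 0.097 (8.5 mm) is the wing. I'll turn it anticlockwise.

Emit:
apply_moves --pt "0 0 0" --pt "0 0 0" --pt "0 0 0" --pt "0 0 0" --pt "0 0 0" --pt "0 0 0" --pt "0 0 0" --pt "0 0 0" --pt "0 0 0" --pt "0 0 0" --yaw '[-0.1,-0.2,-0.3,-0.4,-0.5,-0.6,-0.7,-0.8,-0.9,-1.0]' --gripper '[0,0,0,0,0,0,0,0,0,0]' --force 15

```text
clock: 6.75
tool_pos: [0.4607, -0.1583, 0.1352]
eef_rot: [0.689, 0.16, -0.688, 0.162]
contact_force: [-0.3, 4.4, 3.1]
opening: 0.093
```

```bash
python3 d.py .4605 -.1605 .135 -.3
```

```text
delta [0.02 0.19 0.11] yaw -0.812 n 0.053353993985490705 phi -1.112 tilt [ 0.0023 -0.0025 -1.    ]
pos [ 0.4607 -0.1583  0.1352] q [ 0.1077  0.7299  0.2083  2.0941 -0.4056  0.352  -0.4658] F [-0.3201  4.3582  3.1315] M [ 1.0566  0.2027 -0.0687] o 0.093 t 6.75
```

Emit:
apply_moves --pt "0 0 0" --pt "0 0 0" --pt "0 0 0" --pt "0 0 0" --pt "0 0 0" --pt "0 0 0" --pt "0 0 0" --pt "0 0 0" --pt "0 0 0" --yaw '[-0.1,-0.2,-0.3,-0.4,-0.5,-0.6,-0.7,-0.8,-0.85]' --gripper '[0,0,0,0,0,0,0,0,0]'

```text
clock: 7.5
tool_pos: [0.4585, -0.1564, 0.1351]
eef_rot: [-0.56, -0.432, 0.561, -0.431]
contact_force: [-4.0, 3.6, 6.7]
opening: 0.094
```

```bash
python3 d.py .4605 -.1585 .135 -.1
```

```text
delta [0.01 0.25 0.15] yaw -0.157 n 0.06903152903808958 phi -0.257 tilt [-0.0023  0.0005 -1.    ]
pos [ 0.4585 -0.1564  0.1351] q [ 0.2199  0.7149  0.0222  2.0913 -0.0438  0.3381  0.0206] F [-4.039   3.6106  6.6711] M [ 0.9633  0.8189 -0.1448] o 0.094 t 7.5
```

Emit:
apply_moves --pt "0 0 0" --pt "0 0 0" --pt "0 0 0" --pt "0 0 0" --yaw '[-0.08,-0.16,-0.24,-0.3]' --gripper '[0,0,0,0]'

```text
clock: 7.83
tool_pos: [0.4573, -0.1561, 0.1352]
eef_rot: [0.488, 0.513, -0.489, 0.51]
contact_force: [-2.4, 1.1, 4.3]
opening: 0.094
```

```bash
python3 d.py .4585 -.1565 .135 -.1
```

```text
delta [0.02 0.12 0.05] yaw 0.146 n 0.030449660541187 phi 0.046 tilt [-0.0046  0.0012 -1.    ]
pos [ 0.4573 -0.1561  0.1352] q [ 0.2608  0.7129 -0.0438  2.0906  0.0845  0.3445  0.1937] F [-2.4023  1.0555  4.2779] M [ 0.2127  0.512  -0.0912] o 0.094 t 7.8333
```

Emit:
apply_moves --pt "0 0 0" --pt "0 0 0" --pt "0 0 0" --pt "0 0 0" --yaw '[-0.08,-0.16,-0.24,-0.3]' --gripper '[0,0,0,0]'

```text
clock: 8.17
tool_pos: [0.4567, -0.1563, 0.1351]
eef_rot: [0.405, 0.581, -0.407, 0.577]
contact_force: [-0.8, 0.3, 1.9]
opening: 0.129
```

```bash
python3 d.py .4585 -.1565 .135 -.1
```

```text
delta [0.01 0.17 0.08] yaw 0.447 n 0.04436182492755861 phi 0.347 tilt [-0.0057  0.0013 -1.    ]
pos [ 0.4567 -0.1563  0.1351] q [ 0.3035  0.713  -0.1114  2.089   0.2101  0.3558  0.3684] F [-0.8297  0.2927  1.898 ] M [-0.0054  0.2415 -0.4389] o 0.129 t 8.1667
```

Stop reached (moment −0.44 N m, jaws pried slightly). I'll relax the jaws and let go.

Emit:
apply_moves --pt "0 0 0" --pt "0 0 0" --pt "0 0 0" --pt "0 0 0" --pt "0 0 0" --pt "-2 0 0" --pt "-4 0 0" --pt "-5.5 0 0" --pt "-5.5 0 0" --yaw '[0.07,0.13,0.13,0.13,0.13,0.13,0.13,0.13,0.13]' --gripper '[0,0,20,40,45,45,45,45,45]'

```text
clock: 8.92
tool_pos: [0.4585, -0.1568, 0.1924]
eef_rot: [0.443, 0.552, -0.443, 0.551]
contact_force: [-0.3, 0.9, -0.8]
opening: 0.452
```

```bash
python3 d.py .474 -.341 .185 -2.64
```

```text
delta [ 0.74 -2.46 18.32] yaw 2.858 n 4.435338535231444 phi 0.218 tilt [-0.001   0.0001 -1.    ]
pos [ 0.4585 -0.1568  0.1924] q [ 0.3059  0.6077 -0.1125  2.0445  0.135   0.4971  0.3123] F [-0.2626  0.9117 -0.7756] M [-0.0193  0.0399  0.0044] o 0.452 t 8.9167
```

Emit:
apply_moves --pt "0 -1 6" --pt "0 -2.5 12" --pt "0 -2.5 18.2" --pt "0 -2.5 18.2" --pt "0 -2.5 18.2" --pt "0 -2.5 18.2" --pt "0 -2.5 18.2" --pt "0 -2.5 18.2" --pt "0 -2.5 18.2" --pt "0 -2.5 18.2" --yaw '[0.12,0.24,0.36,0.48,0.6,0.72,0.84,0.96,1.08,1.2]' --gripper '[45,45,45,45,45,45,45,45,45,45]'

```text
clock: 9.75
tool_pos: [0.4729, -0.3397, 0.1913]
eef_rot: [-0.676, -0.204, 0.678, -0.203]
contact_force: [0.6, 0.1, -0.7]
opening: 0.454
```

Emit:
apply_moves --pt "0 0 0" --pt "0 0 0" --pt "0 0 0" --pt "0 0 0" --pt "0 0 0" --pt "0 0 0" --pt "0 0 0" --pt "0 0 0" --pt "0 0 0" --pt "0 0 0" --yaw '[0.12,0.24,0.36,0.48,0.6,0.72,0.84,0.96,1.08,1.2]' --gripper '[45,45,45,45,45,45,45,45,45,45]'

```text
clock: 10.58
tool_pos: [0.4725, -0.3395, 0.1903]
eef_rot: [-0.672, 0.216, 0.675, 0.216]
contact_force: [0.2, 0.3, -0.3]
opening: 0.447
```

```bash
python3 d.py .472 -.341 .185 -2.65
python3 - <<'E'
from h import *
for n,(a,b) in {'top':(300,200),'scene':(140,150)}.items():
    im=save(n,n+'3.png')[b:b+160,a:a+200,::-1]
    cv2.imwrite(f'pics/{n}3z.png',cv2.resize(im,None,fx=3.7,fy=3.7,interpolation=cv2.INTER_CUBIC))
E
```

```text
delta [ 0.53  0.15 -0.05] yaw 0.458 n 0.13384695220739823 phi -2.192 tilt [-0.0042  0.0008 -1.    ]
pos [ 0.4725 -0.3395  0.1903] q [ 0.2405  0.7822  0.5456  1.7798 -0.5665  0.7454 -1.1065] F [ 0.2166  0.298  -0.2695] M [ 0.0277  0.1509 -0.0544] o 0.447 t 10.5833
```

View pics/scene3z.png

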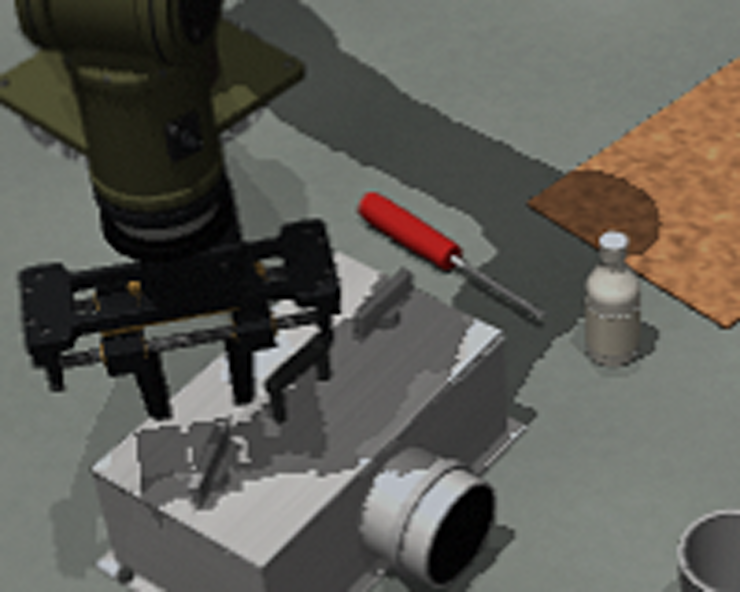

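View pics/top3z.png

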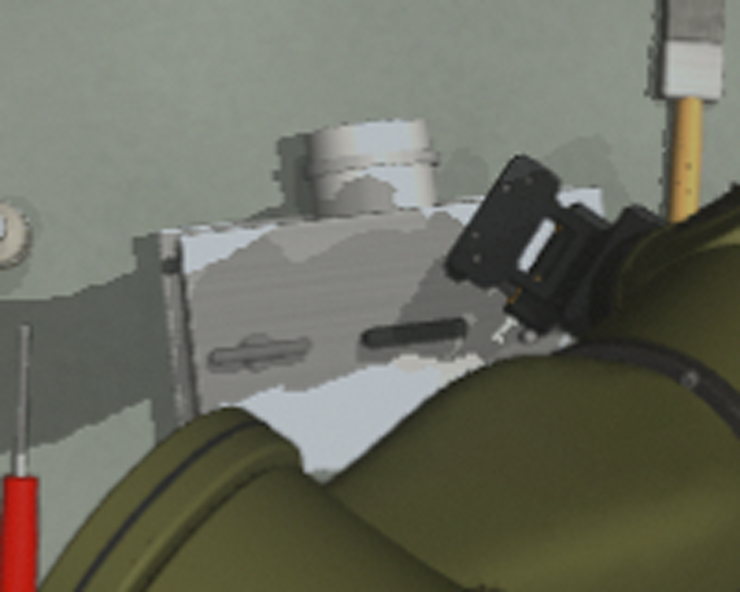

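Wing A now lies nearly along the cover (top crop (212,360)–(310,345)), as the felt stop suggests. Now screw B.

Emit:
apply_moves --pt "0 0.1 0" --pt "0 0.1 0" --pt "1 0.1 0" --pt "2.5 0.1 0" --pt "4 0.1 0" --pt "5 0.1 0" --pt "5.5 0.1 0" --pt "5.5 0.1 0" --pt "5.5 0.1 0" --yaw '[0.12,0.24,0.36,0.46,0.46,0.46,0.46,0.46,0.46]' --gripper '[45,45,45,45,45,45,45,45,45]'

```text
clock: 11.43
tool_pos: [0.4716, -0.3404, 0.1354]
eef_rot: [-0.606, 0.363, 0.609, 0.361]
contact_force: [-0.6, 0.4, 0.6]
opening: 0.453
```

Emit:
apply_moves --pt "0 0 0" --pt "0 0 0" --pt "0 0 0" --pt "0 0 0" --pt "0 0 0" --pt "0 0 0" --yaw '[0,0,0,0,0,0]' --gripper '[30,20,10,0,0,0]' --force 12

```text
clock: 11.93
tool_pos: [0.4718, -0.3404, 0.1356]
eef_rot: [-0.606, 0.363, 0.609, 0.361]
contact_force: [0.2, 0.1, 1.2]
opening: 0.096
```

```bash
python3 d.py .4713 -.340 .135 -2.65
```

```text
delta [0.06 0.02 0.06] yaw 0.004 n 0.021579266116058805 phi -2.646 tilt [-0.0044  0.0003 -1.    ]
pos [ 0.4718 -0.3404  0.1356] q [ 0.2177  0.8868  0.6014  1.8182 -0.7593  0.6867 -1.3841] F [0.2327 0.1149 1.2303] M [ 0.1057  0.08   -0.0587] o 0.096 t 11.9333
```

Emit:
apply_moves --pt "0 0 0" --pt "0 0 0" --pt "0 0 0" --pt "0 0 0" --pt "0 0 0" --pt "0 0 0" --pt "0 0 0" --pt "0 0 0" --pt "0 0 0" --pt "0 0 0" --yaw '[-0.1,-0.2,-0.3,-0.4,-0.5,-0.6,-0.7,-0.8,-0.9,-1.0]' --gripper '[0,0,0,0,0,0,0,0,0,0]' --force 15

```text
clock: 12.77
tool_pos: [0.4713, -0.3419, 0.1357]
eef_rot: [-0.705, 0.026, 0.708, 0.024]
contact_force: [-0.3, -1.5, -1.8]
opening: 0.094
```

Emit:
apply_moves --pt "0 0 0" --pt "0 0 0" --pt "0 0 0" --pt "0 0 0" --pt "0 0 0" --pt "0 0 0" --pt "0 0 0" --pt "0 0 0" --pt "0 0 0" --yaw '[-0.1,-0.2,-0.3,-0.4,-0.5,-0.6,-0.7,-0.8,-0.85]' --gripper '[0,0,0,0,0,0,0,0,0]'

```text
clock: 13.52
tool_pos: [0.4714, -0.343, 0.1357]
eef_rot: [-0.652, -0.269, 0.655, -0.27]
contact_force: [0.3, -1.8, -1.7]
opening: 0.094
```

```bash
python3 d.py .4713 -.340 .135 -2.65
```

```text
delta [ 0.06 -0.22 -0.2 ] yaw 1.861 n 0.07303963642829545 phi -0.789 tilt [-0.0035 -0.0037 -1.    ]
pos [ 0.4714 -0.343   0.1357] q [ 0.486   0.7985  0.1063  1.803  -0.1367  0.5481 -0.1113] F [ 0.263  -1.8497 -1.6689] M [-0.4267 -0.0503 -0.1262] o 0.094 t 13.5167
```

Emit:
apply_moves --pt "0 0 0" --pt "0 0 0" --pt "0 0 0" --pt "0 0 0" --yaw '[-0.08,-0.16,-0.24,-0.3]' --gripper '[0,0,0,0]'

```text
clock: 13.85
tool_pos: [0.472, -0.3435, 0.1357]
eef_rot: [-0.604, -0.364, 0.607, -0.366]
contact_force: [1.8, -0.7, -2.5]
opening: 0.095
```

```bash
python3 d.py .4713 -.340 .135 -2.65
```

```text
delta [ 0.07 -0.23 -0.28] yaw 2.165 n 0.08802077817023701 phi -0.485 tilt [-0.0022 -0.0048 -1.    ]
pos [ 0.472  -0.3435  0.1357] q [ 0.5322  0.7946  0.0264  1.7998 -0.0261  0.5469  0.0877] F [ 1.7611 -0.7214 -2.4699] M [-0.1871 -0.1844 -0.107 ] o 0.095 t 13.85
```

Emit:
apply_moves --pt "0 0 0" --pt "0 0 0" --pt "0 0 0" --pt "0 0 0" --yaw '[-0.08,-0.16,-0.24,-0.3]' --gripper '[0,0,0,0]'

```text
clock: 14.18
tool_pos: [0.4726, -0.3439, 0.1357]
eef_rot: [-0.542, -0.451, 0.545, -0.454]
contact_force: [1.3, 0.4, -0.9]
opening: 0.092
```

```bash
python3 d.py .4713 -.340 .135 -2.65
```

```text
delta [ 0.07 -0.2  -0.36] yaw 2.468 n 0.10030207088933862 phi -0.182 tilt [-0.0008 -0.0055 -1.    ]
pos [ 0.4726 -0.3439  0.1357] q [ 0.5788  0.7934 -0.0542  1.7965  0.0835  0.5518  0.2878] F [ 1.2619  0.3709 -0.8892] M [-0.0925 -0.2879 -0.0767] o 0.092 t 14.1833
```

Emit:
apply_moves --pt "0 0 0" --pt "0 0 0" --pt "0 0 0" --pt "0 0 0" --yaw '[-0.08,-0.16,-0.24,-0.24]' --gripper '[0,0,0,0]'

```text
clock: 14.52
tool_pos: [0.4731, -0.3441, 0.1357]
eef_rot: [0.483, 0.513, -0.486, 0.516]
contact_force: [1.6, -0.6, -1.8]
opening: 0.094
```

```bash
python3 d.py .4713 -.340 .135 -2.65
```

```text
delta [ 0.07 -0.16 -0.42] yaw 2.71 n 0.108407246296596 phi 0.06 tilt [ 0.0006 -0.0056 -1.    ]
pos [ 0.4731 -0.3441  0.1357] q [ 0.6167  0.7944 -0.1196  1.7938  0.1695  0.5601  0.449 ] F [ 1.57   -0.5682 -1.7661] M [-0.06   -0.1783  0.0168] o 0.094 t 14.5167
```

Emit:
apply_moves --pt "0 0 0" --pt "0 0 0" --pt "0 0 0" --pt "0 0 0" --yaw '[-0.08,-0.16,-0.24,-0.24]' --gripper '[0,0,0,0]'

```text
clock: 14.85
tool_pos: [0.4733, -0.3446, 0.1357]
eef_rot: [0.419, 0.567, -0.422, 0.57]
contact_force: [0.5, -0.8, -0.1]
opening: 0.12
```

```bash
python3 d.py .4713 -.340 .135 -2.65
```

```text
delta [ 0.07 -0.05 -0.5 ] yaw 2.948 n 0.12097051764299988 phi 0.298 tilt [ 0.0013 -0.0058 -1.    ]
pos [ 0.4733 -0.3446  0.1357] q [ 0.6545  0.7972 -0.1838  1.7912  0.2522  0.5721  0.6107] F [ 0.4614 -0.7761 -0.0799] M [-0.1314 -0.2292 -0.34  ] o 0.12 t 14.85
```

Emit:
apply_moves --pt "0 0 0" --pt "0 0 0" --pt "0 0 0" --pt "0 0 0" --pt "0 0 0" --pt "-2 0 0" --pt "-4 0 0" --pt "-5.5 0 0" --pt "-5.5 0 0" --yaw '[0.06,0.1,0.1,0.1,0.1,0.1,0.1,0.1,0.1]' --gripper '[0,0,20,40,45,45,45,45,45]'

```text
clock: 15.6
tool_pos: [0.4747, -0.3453, 0.1935]
eef_rot: [0.447, 0.543, -0.449, 0.551]
contact_force: [1.3, -0.2, 0.5]
opening: 0.453
```

```bash
python3 d.py .465 -.2505 .185 0.077;python3 - <<'E'
from h import *
for n,(a,b) in {'top':(300,200),'scene':(140,150)}.items():
    im=save(n,n+'4.png')[b:b+160,a:a+200,::-1]
    cv2.imwrite(f'pics/{n}4z.png',cv2.resize(im,None,fx=3.7,fy=3.7,interpolation=cv2.INTER_CUBIC))
E
```

```text
delta [ 0.76  0.91 -9.49] yaw 0.121 n 2.2933274745100296 phi 0.198 tilt [ 0.0059 -0.0088 -0.9999]
pos [ 0.4747 -0.3453  0.1935] q [ 0.6532  0.7113 -0.1807  1.7524  0.194   0.6857  0.5638] F [ 1.2992 -0.187   0.5459] M [-0.1379  0.0602  0.0086] o 0.453 t 15.6
```

View pics/scene4z.png

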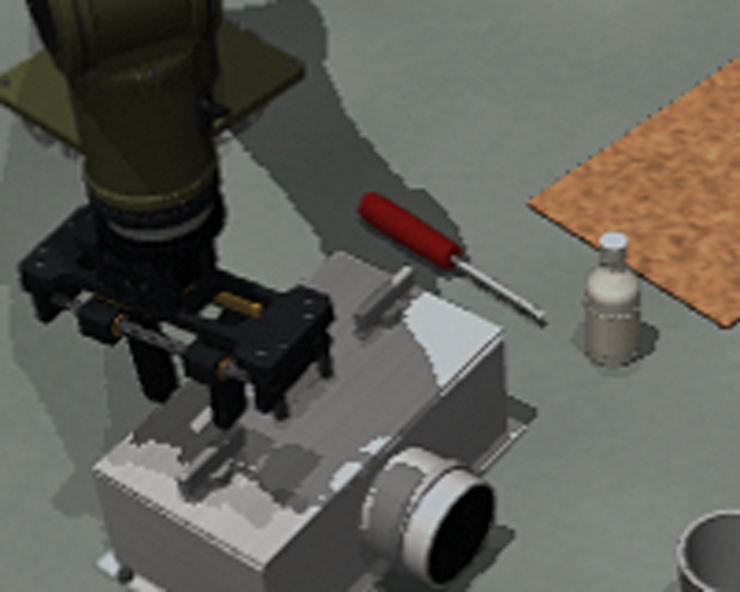

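View pics/top4z.png

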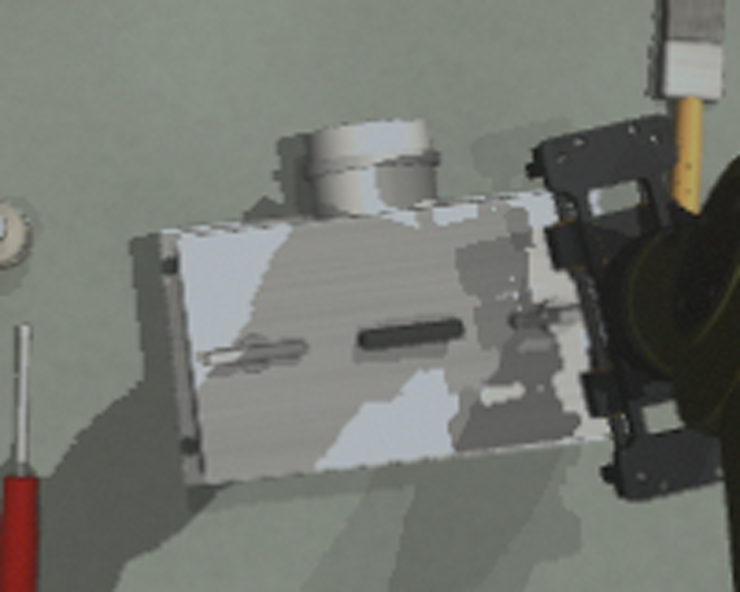

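Both wings are now nearly parallel to the cover's long side; the handle bar is at top crop (360,340)–(465,325). Going to the handle.

Emit:
apply_moves --pt "0 0.9 -4" --pt "0 0.9 -8" --pt "0 0.9 -9.5" --pt "0 0.9 -9.5" --pt "0.5 0.9 -9.5" --pt "0.7 0.9 -9.5" --yaw '[0.06,0.12,0.12,0.12,0.12,0.12]' --gripper '[45,45,45,45,45,45]'

```text
clock: 16.2
tool_pos: [0.463, -0.2508, 0.1821]
eef_rot: [0.479, 0.517, -0.482, 0.521]
contact_force: [-0.2, -0.8, -0.1]
opening: 0.446
```

```bash
python3 d.py .465 -.2505 .130 0.077
```

```text
delta [ 5.21  0.21 -0.05] yaw -0.0 n 1.2499483198550443 phi 0.077 tilt [ 0.0007 -0.007  -1.    ]
pos [ 0.463  -0.2508  0.1821] q [ 0.4791  0.6642 -0.12    1.9379  0.1549  0.545   0.3288] F [-0.2345 -0.832  -0.1289] M [-0.0913  0.0848  0.0102] o 0.446 t 16.2
```

Emit:
apply_moves --pt "1.5 0.2 0" --pt "3 0.2 0" --pt "4.2 0.2 0" --pt "5.0 0.2 0" --pt "5.2 0.2 0" --pt "5.2 0.2 0" --pt "5.2 0.2 0" --yaw '[0,0,0,0,0,0,0]' --gripper '[45,45,45,45,45,45,45]'

```text
clock: 16.78
tool_pos: [0.4652, -0.2517, 0.1302]
eef_rot: [0.479, 0.517, -0.482, 0.521]
contact_force: [-1.1, 0.7, 0.0]
opening: 0.448
```

Emit:
apply_moves --pt "0 0 0" --pt "0 0 0" --pt "0 0 0" --pt "0 0 0" --pt "0 0 0" --pt "0 0 0" --yaw '[0,0,0,0,0,0]' --gripper '[30,20,10,0,0,0]' --force 10

```text
clock: 17.28
tool_pos: [0.4649, -0.2517, 0.1306]
eef_rot: [0.479, 0.517, -0.482, 0.521]
contact_force: [-1.4, 0.6, 3.4]
opening: 0.13
```

```bash
python3 d.py .465 -.2505 .130 0.077
```

```text
delta [ 0.05  0.02 -0.12] yaw -0.001 n 0.03276421376987524 phi 0.076 tilt [ 0.001  -0.0077 -1.    ]
pos [ 0.4649 -0.2517  0.1306] q [ 0.4632  0.7529 -0.0959  1.9675  0.1758  0.4255  0.3092] F [-1.4176  0.6244  3.4055] M [-0.0463  0.2958  0.057 ] o 0.13 t 17.2833
```

Emit:
apply_moves --pt "0 0 0" --pt "0 0 0" --pt "-0.2 0 0" --pt "-0.4 0 0" --pt "-0.6 0 0" --pt "-0.6 0 0" --yaw '[0,0,0,0,0,0]' --gripper '[0,0,0,0,0,0]' --force 40

```text
clock: 17.78
tool_pos: [0.4649, -0.2516, 0.1366]
eef_rot: [0.479, 0.517, -0.482, 0.521]
contact_force: [0.2, -1.2, -5.2]
opening: 0.123
```

```bash
python3 d.py .465 -.2505 .220 0.077
```

```text
delta [-8.34  0.02 -0.05] yaw -0.001 n 1.9990335138820836 phi 0.076 tilt [ 0.001  -0.0075 -1.    ]
pos [ 0.4649 -0.2516  0.1366] q [ 0.4651  0.7422 -0.0991  1.9642  0.1735  0.4397  0.3111] F [ 0.1951 -1.218  -5.2299] M [-0.0337  0.0451 -0.0115] o 0.123 t 17.7833
```

The cover came free (5.2 N, its weight only). I'll lift it straight up.

Emit:
apply_moves --pt "-0.5 0 0" --pt "-1 0 0" --pt "-1.6 0 0" --pt "-2.4 0 0" --pt "-3.6 0 0" --pt "-5 0 0" --pt "-7 0 0" --pt "-9 0 0" --pt "-9.5 0 0" --pt "-9.5 0 0" --yaw '[0,0,0,0,0,0,0,0,0,0]' --gripper '[0,0,0,0,0,0,0,0,0,0]'

```text
clock: 18.62
tool_pos: [0.4658, -0.2514, 0.2335]
eef_rot: [0.479, 0.515, -0.482, 0.522]
contact_force: [0.4, 0.4, -5.2]
opening: 0.127
```

```bash
python3 d.py .5 .1 .22
python3 - <<'E'
from h import *
for n,(a,b) in {'top':(130,210),'scene':(270,140)}.items():
    im=save(n,n+'5.png')[b:b+130,a:a+160,::-1]
    cv2.imwrite(f'pics/{n}5z.png',cv2.resize(im,None,fx=4.5,fy=4.5,interpolation=cv2.INTER_CUBIC))
im=cv2.imread('pics/top0.png')[210:340,130:290];cv2.imwrite('pics/tm.png',cv2.resize(im,None,fx=4.5,fy=4.5,interpolation=cv2.INTER_CUBIC))
im=cv2.imread('pics/scene0.png')[140:270,270:430];cv2.imwrite('pics/sm.png',cv2.resize(im,None,fx=4.5,fy=4.5,interpolation=cv2.INTER_CUBIC))
E
```

```text
delta [  1.04   6.07 -34.79] yaw None n 8.472475031273516 phi 0.076 tilt [ 0.0048 -0.0092 -0.9999]
pos [ 0.4658 -0.2514  0.2335] q [ 0.4906  0.5868 -0.1387  1.8848  0.1345  0.671   0.3458] F [ 0.3764  0.4297 -5.1726] M [-0.0781  0.0465  0.0388] o 0.127 t 18.6167
```

View pics/scene5.png

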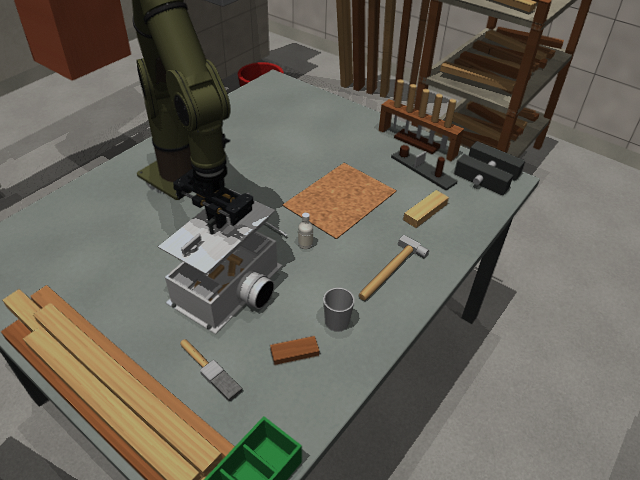

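View pics/tm.png

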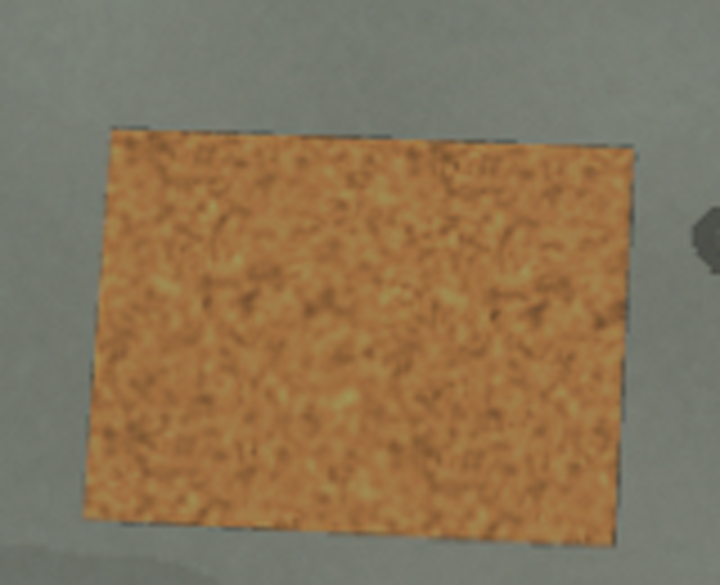

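View pics/sm.png

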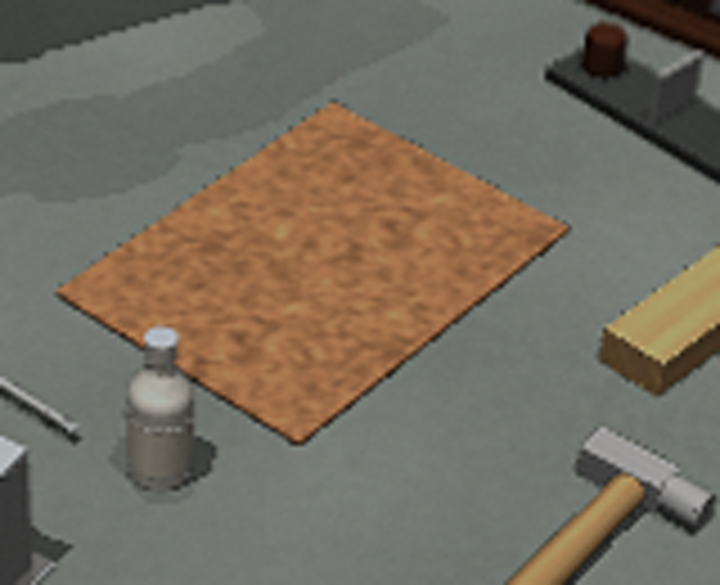

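Run:
```python
from h import *
from scipy.optimize import least_squares
np.set_printoptions(precision=4,suppress=True)
# corners (+x,+y),(+x,-y),(-x,-y),(-x,+y)
T=np.array([(110,129),(635,147),(613,546),(85,519)])/4.5+(130,210)-.4
S=np.array([(568,228),(300,443),(58,292),(334,102)])/4.5+(270,140)-.4
L=np.array([(.11,.15),(.11,-.15),(-.11,-.15),(-.11,.15)])
W=lambda p:np.c_[L@np.array([[np.cos(p[2]),np.sin(p[2])],[-np.sin(p[2]),np.cos(p[2])]])+p[:2],np.full(4,.006)]
for m in('both','top','scene'):
    f=lambda p:np.concatenate(([proj('top',W(p))-T] if m!='scene' else [])+([proj('scene',W(p))-S] if m!='top' else [])).ravel()
    q=least_squares(f,[.49,.24,0]);print(m,q.x,f(q.x).round(1))
```

```text
both [ 0.4924  0.2289 -0.0609] [ 0.6 -0.2  0.2 -0.1  0.8  0.  -0.1  0.   1.  -0.8  0.4 -0.6 -0.3 -0.7
 -0.  -0.8]
top [ 0.4922  0.2299 -0.0606] [ 0.2 -0.1 -0.2 -0.1  0.4  0.1 -0.4  0.1]
scene [ 0.4936  0.2258 -0.0614] [ 0.8 -0.1  0.1  0.2 -0.7 -0.1 -0.2 -0.2]
```

Emit:
apply_moves --pt "0 0.2 -1.5" --pt "0 0.6 -4" --pt "0 1.1 -7" --pt "0 1.7 -10.5" --pt "0 2.3 -14" --pt "0 2.9 -17.5" --pt "0 3.5 -21" --pt "0 4.1 -24.5" --pt "0 4.6 -27" --pt "0 4.8 -28" --yaw '[0,0.01,0.03,0.05,0.07,0.09,0.11,0.13,0.135,0.135]' --gripper '[0,0,0,0,0,0,0,0,0,0]'

```text
clock: 19.55
tool_pos: [0.4905, 0.0377, 0.228]
eef_rot: [-0.511, -0.486, 0.514, -0.488]
contact_force: [0.0, 1.4, -4.8]
opening: 0.122
```

```bash
python3 d.py .492 .229 .22 -.061
```

```text
delta [  0.71  -0.84 -19.12] yaw 0.009 n 4.592583905733664 phi -0.052 tilt [-0.0014 -0.0045 -1.    ]
pos [0.4905 0.0377 0.228 ] q [-0.1429  0.555  -0.0469  1.9897  0.0512  0.6002 -0.277 ] F [ 0.0162  1.3523 -4.8243] M [0.0108 0.0567 0.0337] o 0.122 t 19.55
```

Emit:
apply_moves --pt "0 -0.1 -1.5" --pt "0 -0.2 -4" --pt "0 -0.4 -7" --pt "0 -0.6 -10.5" --pt "0 -0.7 -14" --pt "0 -0.8 -17" --pt "0 -0.8 -18.6" --pt "0 -0.8 -19.1" --pt "0 -0.8 -19.1" --pt "0 -0.8 -19.1" --yaw '[0,0,0.01,0.01,0.01,0.01,0.01,0.01,0.01,0.01]' --gripper '[0,0,0,0,0,0,0,0,0,0]'

```text
clock: 20.38
tool_pos: [0.4921, 0.2267, 0.2262]
eef_rot: [-0.513, -0.483, 0.518, -0.485]
contact_force: [-0.2, -1.2, -4.3]
opening: 0.122
```

```bash
python3 d.py .492 .229 .066 -.061
```

```text
delta [16.02  0.02 -0.35] yaw -0.002 n 3.8432230070202684 phi -0.063 tilt [-0.0032 -0.0073 -1.    ]
pos [0.4921 0.2267 0.2262] q [-0.516   0.6157 -0.0056  1.8476  0.0126  0.6848 -0.5937] F [-0.2057 -1.1671 -4.2659] M [-0.1249  0.0822  0.0319] o 0.122 t 20.3833
```

Emit:
apply_moves --pt "1 0 -0.2" --pt "3 0 -0.3" --pt "6 0 -0.35" --pt "9 0 -0.35" --pt "11.5 0 -0.35" --pt "13.3 0 -0.35" --pt "14.3 0 -0.35" --pt "14.8 0 -0.35" --pt "14.8 0 -0.35" --yaw '[0,0,0,0,0,0,0,0,0]' --gripper '[0,0,0,0,0,0,0,0,0]'

```text
clock: 21.13
tool_pos: [0.4917, 0.2279, 0.0774]
eef_rot: [-0.513, -0.482, 0.519, -0.485]
contact_force: [-0.4, 1.0, -4.9]
opening: 0.127
```

```bash
python3 d.py .492 .229 .0567 -.061
python3 - <<'E'
from h import *
for n,(a,b) in {'top':(130,210),'scene':(270,140)}.items():
    im=save(n,n+'6.png')[b:b+130,a:a+160,::-1]
    cv2.imwrite(f'pics/{n}6z.png',cv2.resize(im,None,fx=4.5,fy=4.5,interpolation=cv2.INTER_CUBIC))
E
```

```text
delta [ 2.07  0.03 -0.13] yaw -0.004 n 0.49698657473052 phi -0.065 tilt [-0.0044 -0.0085 -1.    ]
pos [0.4917 0.2279 0.0774] q [-0.5196  0.8601 -0.0041  1.9401  0.0242  0.3495 -0.6098] F [-0.4148  1.0492 -4.8936] M [-0.0611 -0.0044 -0.0332] o 0.127 t 21.1333
```

View pics/scene6z.png

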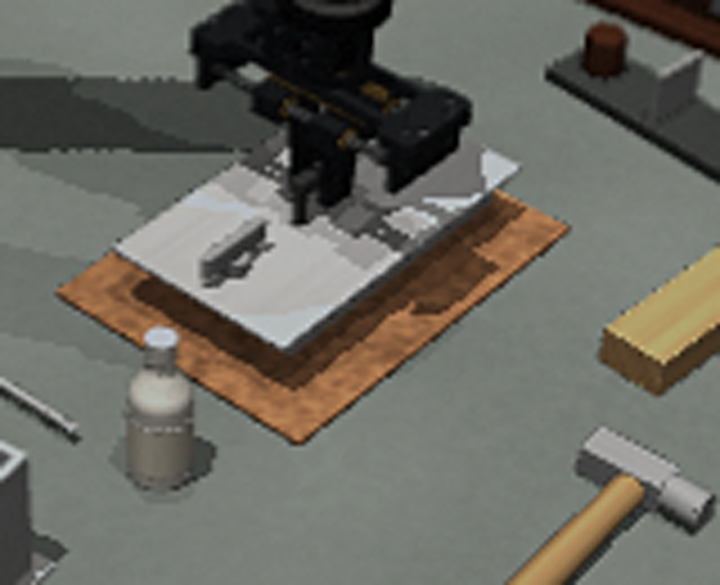

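View pics/top6z.png

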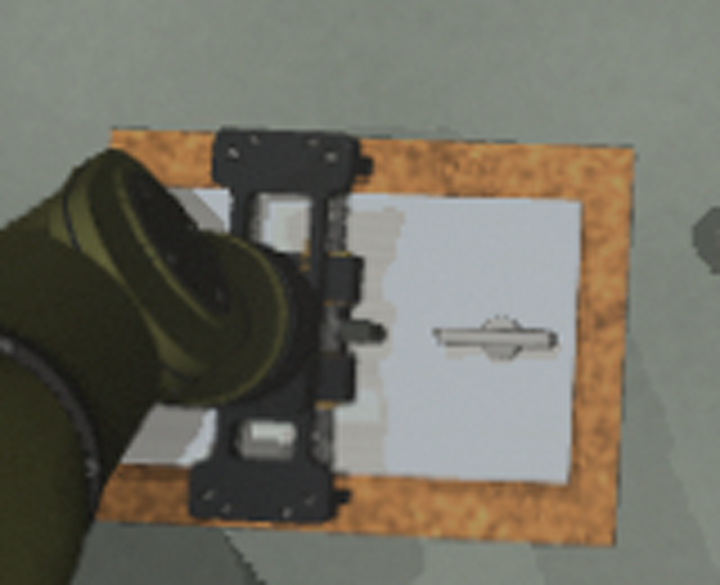

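Run:
```python
from h import *
from scipy.optimize import least_squares
np.set_printoptions(precision=4,suppress=True)
T=np.array([(582,200),(568,483)])/4.5+(130,210)-.4
S=np.array([(290,350),(115,247),(522,168)])/4.5+(270,140)-.4
L=np.array([(.075,-.13),(-.075,-.13),(.075,.13)])
W=lambda p:np.c_[L@np.array([[np.cos(p[2]),np.sin(p[2])],[-np.sin(p[2]),np.cos(p[2])]])+p[:2],np.full(3,.0518)]
for m in('both','top','scene'):
    f=lambda p:np.concatenate(([proj('top',W(p)[:2])-T] if m!='scene' else [])+([proj('scene',W(p))-S] if m!='top' else [])).ravel()
    q=least_squares(f,[.49,.24,0]);print(m,q.x,f(q.x).round(1))
```

```text
both [ 0.4932  0.2295 -0.0569] [ 0.  -0.4  0.2 -0.3 -0.9 -0.5 -0.  -0.1  0.5 -0.7]
top [ 0.4926  0.2298 -0.0593] [ 0. -0. -0.  0.]
scene [ 0.4943  0.2282 -0.0491] [-0.5 -0.   0.1  0.5  0.4 -0.6]
```

The cover hangs centred over the mat: it fits at (0.4926, 0.2298) and the mat at (0.4922, 0.2299), with yaw within 3 mrad. I'll lower it gently.

Emit:
apply_moves --pt "0.4 0 0" --pt "0.8 0 0" --pt "1.1 0 0" --pt "1.35 0 0" --pt "1.5 0 0" --pt "1.6 0 0" --pt "1.7 0 0" --pt "1.8 0 0" --pt "1.85 0 0" --pt "1.9 0 0" --yaw '[0,0,0,0,0,0,0,0,0,0]' --gripper '[0,0,0,0,0,0,0,0,0,0]'

```text
clock: 22.07
tool_pos: [0.4926, 0.2288, 0.0599]
eef_rot: [-0.514, -0.482, 0.518, -0.485]
contact_force: [0.3, 0.8, -5.3]
opening: 0.125
```

```bash
python3 d.py .492 .229 .0567 -.061
```

```text
delta [ 0.32 -0.06 -0.02] yaw -0.003 n 0.0786037228995809 phi -0.064 tilt [-0.0018 -0.0068 -1.    ]
pos [0.4926 0.2288 0.0599] q [-0.5205  0.8918 -0.0035  1.943   0.0253  0.3118 -0.6109] F [ 0.3151  0.8103 -5.2746] M [-0.0965  0.0241  0.0063] o 0.125 t 22.0667
```

Emit:
apply_moves --pt "0.1 0 0" --pt "0.15 0 0" --pt "0.2 0 0" --pt "0.25 0 0" --pt "0.3 0 0" --pt "0.3 0 0" --yaw '[0,0,0,0,0,0]' --gripper '[0,0,0,0,0,0]'

```text
clock: 22.57
tool_pos: [0.4925, 0.2288, 0.0568]
eef_rot: [-0.514, -0.482, 0.518, -0.485]
contact_force: [-0.2, -0.1, -4.6]
opening: 0.122
```

```bash
python3 d.py .492 .229 .0567 -.061
```

```text
delta [ 0.01 -0.05 -0.02] yaw -0.003 n 0.014021301315116164 phi -0.064 tilt [-0.0019 -0.0068 -1.    ]
pos [0.4925 0.2288 0.0568] q [-0.5205  0.8974 -0.0034  1.9434  0.0255  0.3059 -0.6111] F [-0.1617 -0.1249 -4.6324] M [-0.0449  0.0859 -0.011 ] o 0.122 t 22.5667
```

Emit:
apply_moves --pt "0.05 0 0" --pt "0.1 0 0" --pt "0.15 0 0" --pt "0.15 0 0" --yaw '[0,0,0,0]' --gripper '[0,0,0,0]'

```text
clock: 22.9
tool_pos: [0.4926, 0.2288, 0.0565]
eef_rot: [-0.514, -0.482, 0.518, -0.485]
contact_force: [-2.8, -0.6, 7.5]
opening: 0.125
```

```bash
python3 d.py .492 .229 .0567 -.061
```

```text
delta [-0.02 -0.07 -0.02] yaw -0.003 n 0.016847211754204314 phi -0.064 tilt [-0.0012 -0.0066 -1.    ]
pos [0.4926 0.2288 0.0565] q [-0.5206  0.8979 -0.0033  1.9438  0.0254  0.3044 -0.6111] F [-2.7596 -0.6076  7.4649] M [-0.2201  0.5331 -0.001 ] o 0.125 t 22.9
```

Contact is firm and gentle. Releasing and rising.

Emit:
apply_moves --pt "0 0 0" --pt "0 0 0" --pt "0 0 0" --pt "0 0 0" --pt "0 0 0" --pt "0 0 0" --yaw '[0,0,0,0,0,0]' --gripper '[0,14,20,30,40,45]' --force 8

```text
clock: 23.4
tool_pos: [0.4928, 0.2288, 0.0565]
eef_rot: [-0.514, -0.482, 0.518, -0.485]
contact_force: [-0.0, 0.6, 0.0]
opening: 0.406
```

Emit:
apply_moves --pt "-0.5 0 0" --pt "-1.5 0 0" --pt "-3 0 0" --pt "-5 0 0" --pt "-8 0 0" --pt "-11 0 0" --pt "-14 0 0" --pt "-17 0 0" --pt "-20 0 0" --pt "-20 0 0" --yaw '[0,0,0,0,0,0,0,0,0,0]' --gripper '[45,45,45,45,45,45,45,45,45,45]'

```text
clock: 24.23
tool_pos: [0.4959, 0.2315, 0.263]
eef_rot: [0.518, 0.481, -0.514, 0.486]
contact_force: [1.1, 0.5, 1.3]
opening: 0.453
```

```bash
python3 d.py .40 .40 .26
python3 - <<'E'
from h import *
for n in('top','scene'): save(n,n+'7.png')
E
```

```text
delta [  0.2  -10.66 -16.2 ] yaw None n 4.650644894090985 phi -0.065 tilt [ 0.0094 -0.0008 -1.    ]
pos [0.4959 0.2315 0.263 ] q [-0.5217  0.5665 -0.0037  1.8036  0.0106  0.7637 -0.5972] F [1.1361 0.5069 1.2553] M [-0.0116  0.0352 -0.019 ] o 0.453 t 24.2333
```

View pics/scene7.png

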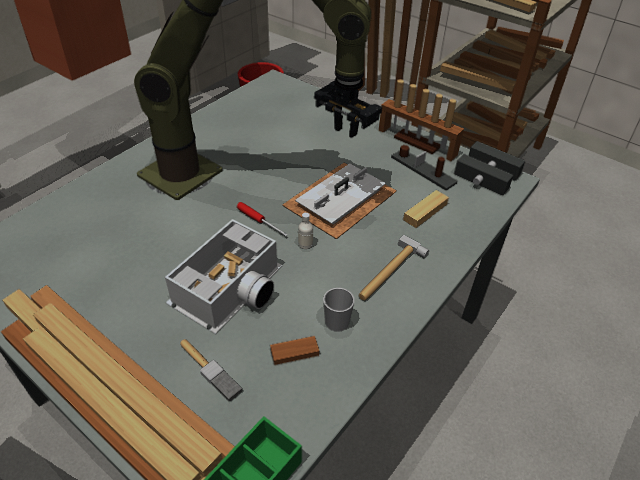

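Cover lies flat on the mat (scene around (342,195)), and the bystanders look unmoved. I'll move aside for an unobstructed top view.

Emit:
apply_moves --pt "0 -1 -2" --pt "0 -3 -5" --pt "0 -5 -8" --pt "0 -7 -11" --pt "0 -9 -14" --pt "0 -10 -17" --pt "0 -10 -20" --pt "0 -10 -23" --pt "0 -10 -24" --pt "0 -10 -24" --yaw '[0,0,0,0,0,0,0,0,0,0]' --gripper '[45,45,45,45,45,45,45,45,45,45]'

```text
clock: 25.17
tool_pos: [0.407, 0.479, 0.255]
eef_rot: [-0.513, -0.484, 0.516, -0.486]
contact_force: [-0.8, 0.4, -0.4]
opening: 0.448
```

Run:
```python
from h import *
for n,(a,b) in {'top':(130,210),'scene':(270,140)}.items():
    im=save(n,n+'8.png')[b:b+130,a:a+160,::-1]
    cv2.imwrite(f'pics/{n}8z.png',cv2.resize(im,None,fx=4.5,fy=4.5,interpolation=cv2.INTER_CUBIC))
a=cv2.imread('pics/top0.png').astype(int);b=cv2.imread('pics/top8.png').astype(int)
d=(abs(a-b).max(2)>40).astype(np.uint8);n,l,s,c=cv2.connectedComponentsWithStats(d)
print([tuple(x) for x in s[1:] if x[4]>25])
print(get_state()['tool_pos'])
```

```text
[(np.int32(153), np.int32(250), np.int32(108), np.int32(68), np.int32(6431)), (np.int32(352), np.int32(254), np.int32(108), np.int32(58), np.int32(1814)), (np.int32(377), np.int32(274), np.int32(11), np.int32(15), np.int32(85)), (np.int32(0), np.int32(276), np.int32(115), np.int32(165), np.int32(7725)), (np.int32(49), np.int32(279), np.int32(9), np.int32(13), np.int32(55)), (np.int32(358), np.int32(278), np.int32(110), np.int32(49), np.int32(732)), (np.int32(365), np.int32(282), np.int32(10), np.int32(14), np.int32(53)), (np.int32(355), np.int32(292), np.int32(8), np.int32(7), np.int32(42)), (np.int32(390), np.int32(301), np.int32(22), np.int32(12), np.int32(182)), (np.int32(36), np.int32(317), np.int32(6), np.int32(10), np.int32(47)), (np.int32(89), np.int32(329), np.int32(125), np.int32(94), np.int32(1821)), (np.int32(79), np.int32(341), np.int32(7), np.int32(13), np.int32(44)), (np.int32(27), np.int32(355), np.int32(5), np.int32(7), np.int32(29)), (np.int32(210), np.int32(420), np.int32(21), np.int32(16), np.int32(79)), (np.int32(230), np.int32(433), np.int32(19), np.int32(14), np.int32(63)), (np.int32(172), np.int32(436), np.int32(30), np.int32(23), np.int32(184)), (np.int32(202), np.int32(457), np.int32(19), np.int32(12), np.int32(32))]
[0.40858264 0.47480299 0.25545632]
```

View pics/top8.png

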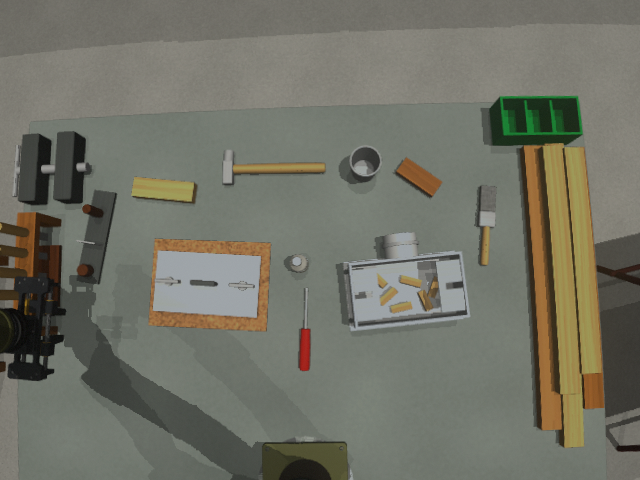

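View pics/top8z.png

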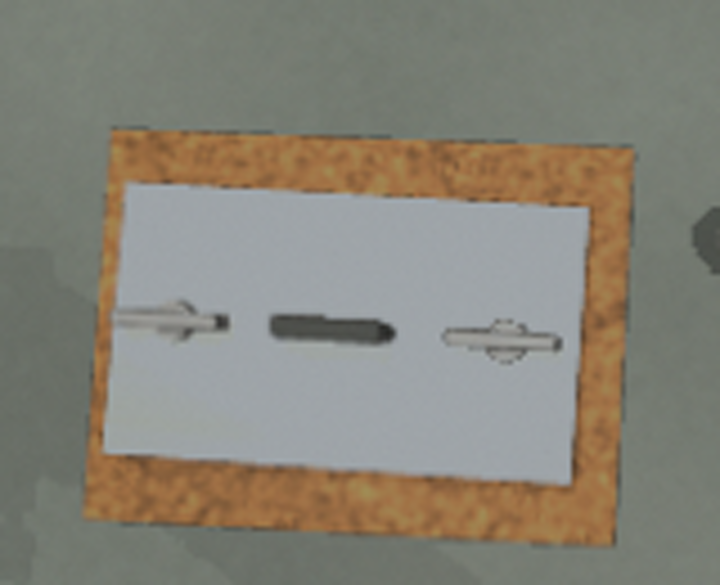

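View pics/scene8z.png

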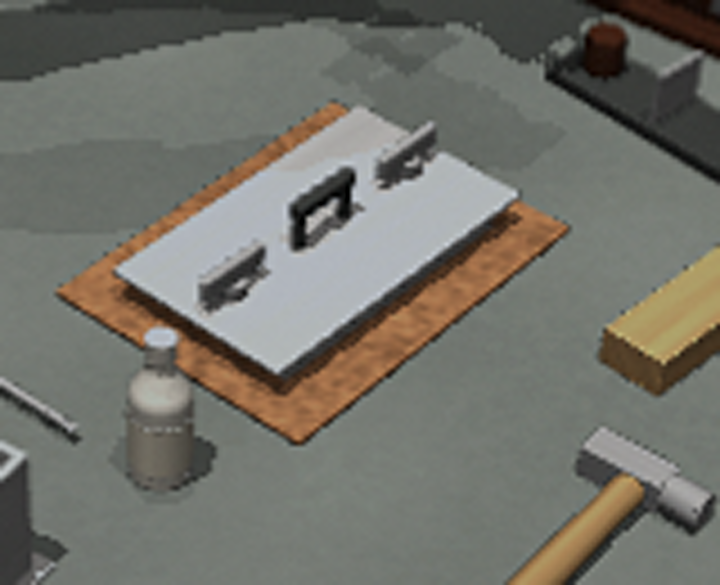

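Run:
```python
from h import *
from scipy.optimize import least_squares
np.set_printoptions(precision=4,suppress=True)
T=np.array([(125,183),(589,208),(571,485),(103,454)])/4.5+(130,210)-.4
S=np.array([(520,193),(282,376),(114,271),(357,105)])/4.5+(270,140)-.4
L=np.array([(.075,.13),(.075,-.13),(-.075,-.13),(-.075,.13)])
W=lambda p:np.c_[L@np.array([[np.cos(p[2]),np.sin(p[2])],[-np.sin(p[2]),np.cos(p[2])]])+p[:2],np.full(4,.031)]
for m in('both','top','scene'):
    f=lambda p:np.concatenate(([proj('top',W(p))-T] if m!='scene' else [])+([proj('scene',W(p))-S] if m!='top' else [])).ravel()
    q=least_squares(f,[.49,.24,0]);print(m,q.x,f(q.x).round(1))
```

```text
both [ 0.4931  0.2293 -0.0731] [ 0.3 -0.1  0.4 -0.5  0.5 -0.3  0.2  0.3  0.5 -0.6 -0.3 -1.1 -0.  -0.7
  0.4 -0.6]
top [ 0.4927  0.2302 -0.0765] [ 0.1 -0.1  0.1 -0.2  0.   0.1 -0.2  0.2]
scene [ 0.4948  0.2263 -0.0657] [ 0.3 -0.1 -0.1 -0.2 -0.1  0.3 -0.   0. ]
```

```bash
python3 -c "
from plant import *
s=get_state();print(s['contact_force'],s['clock']);print(finish_job())"
```

```text
[-0.15060982  0.00353581  0.19262499] 25.2667
the job is handed in; nothing more can be done
None
```

The chip trap is open and its cover is lying handle up in the middle of the cork mat. I handed the job in at 25.3 s.

- **Screws:** I turned both wings anticlockwise until I felt the hard stop, A by about 2.3 rad and B by about 2.8 rad. At the stop the moment rose to about 0.3–0.4 N m and the jaws were pried slightly open. Both wings ended nearly parallel to the cover's long side.
- **Lifting:** The cover came straight up by its handle with only its own weight on the wrist, about 5.2 N. Set down on the mat, the wrist force peaked at about 7.5 N in the readings.
- **Final position:** The two cameras together put the cover at (0.493, 0.229) with yaw −0.073, and the mat at (0.492, 0.229) with yaw −0.061. That is about 1 mm off centre and under 1° off line. Each camera alone differs from the other by about 4 mm in y, but both show the cover centred.
- **Other things:** Before and after top pictures show no change at the bystanders, and the arm was clear with no force on the tool.
- **One misstep:** My first grip on screw A was about 5 mm too low and closed on the collar (opening 0.22). I raised the gripper and took the wing properly, and nothing moved.

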